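Load the paint shaker to its working height and set its speed lever

ROBOT

A 6-joint arm with a two-finger parallel gripper is mounted at the origin on the work surface. World frame = base frame: x ahead of the robot, y to its left, z up, the work surface at z = 0. Lengths are in mm, angles in rad, forces in N, time in s.
With the tool pointing down it reaches from about 400 to 925 mm from the base axis. Payload 12.5 kg.
Tool frame: the origin (TCP) lies at the very end of the fingers, on their centre line; the grasp point (between the pads) lies behind it (env.grip_depth is the z of the grasp point in the tool frame, in mm); z points along the fingers, y is the line along which they close (so a half turn about z gives the same grasp; the last joint's range is limited). The gripper opens to 95 mm and grips with 3 to 60 N. Pads are 20 mm wide; open, the fingers measure 119 mm over their backs; the gripper's body (75 mm by 180 mm) begins 59 mm behind the grasp point.
Start: joints at [1.004, 0.491, 1.559, -0, 1.092, -0.106], TCP at [277.902, 559.837, 214.661] pointing down, gripper open.
Joint ranges: [-3.1, 3.1], [-0.84, 2.19], [0.05, 2.79], [-1.13, 4.28], [0.06, 2.93], [-2.69, 2.69]. Speed limits (rad/s): [2.22, 2.22, 2.79, 3.14, 3.14, 3.14].

INTERFACE

Orientations are given as [roll, pitch, yaw] about the fixed x, y, z axes, in that order (R = Rz(yaw) Ry(pitch) Rx(roll)).
In Python, from cell import env, optics gives the robot as it stands.
- The arm moves only by the tool step_arm, never from a script. Its argument "moves" is a list of rows, each an object of numbers: "tx", "ty", "tz": the shift along the tool's x, y, z in mm; "roll": the turn about the tool's z in rad. In form: [{"tx": .., "ty": .., "tz": .., "roll": ..}, ...]. A call has 1 to 12 rows; each row is the pose to reach, as a shift and turn from the pose commanded when the call began, along the tool's axes at that moment; what a row does not reach only later rows make up. A row lasts 1/12 s, in which the tool goes at most 41.7 mm and 7.16 degrees, less where a joint would pass 70% of its speed; a pose out of reach is approached as far as the arm can. A call with a gripper value outside its range is refused whole. "grip" is the finger opening in mm, from 0 to 95.1, set as the call begins (left out, the last holds). The fingers move at their own pace and stop on an object; the grip force is fixed at half the most. Time passes only in rows, so rows that repeat a pose let the fingers close. It gives the time, the measured TCP pose, the force, the opening and the grip force at its end, in the units of the state.
- env.state(): the state, without advancing time (a new reading comes with each control period).
- optics.read_camera(name): name is "scene" or "side" or "wrist"; returns a dict with "pixels" (420x560x3 uint8, blue, green, red), "mtx" (3x3 intrinsics, pixels), "view" (4x4, takes a point from world to camera coordinates). Camera axes: x right, y down, z forward; pixel columns grow to the right and rows downward; lengths in mm; the calibration is good to about 2 mm. A picture is of the moment at which its call begins. There is no depth.
- env.job_done(): hands the job in; it is judged then, once.
The state is a dict: "t": time; "joints": joint angles; "qvel": joint speeds; "tau": joint torques, N m; "eef_pos": TCP position; "tcp_rot": TCP orientation; "ft_force": force on the tool from outside, world axes, zero at the start; "moment": the same for the moment, N m; "opening": opening from 0.0 (shut) to 1.0 (fully open); "grip_force": force on a finger pad.
Only numpy, scipy, OpenCV 4.12 (cv2) and the standard library are available. Lean on these libraries where they do the work, as an engineer would, in place of code of your own. Each camera call takes 0.05 s, during which the arm holds its last target. There are 200 camera calls.

TASK

Get the paint shaker ready for a run: stand full yellow tins on its sprung tray, next to the part-used tin that stays there, one after another until the red pointer rests inside the green band, and let go. Only then swing the console's speed lever until it points at the orange set-marker, and let go of it. All tins must end standing upright, either directly on the tray or on the bench; leave the set-marker, the spray can, the jar and the cup as they are.

Things in the scene. Friction and masses are not known exactly. Their poses are not given: they have to be found in the camera images.
- shaker: Paint-tin shaker: grey base (240 x 150 x 50 mm) fixed to the bench, carrying a sprung tray on four coil springs. Origin: centre of its underside, on the bench. Its x runs along the tray's long side; at its +x end (x = 172 mm) stands a white upright scale board, 100 mm wide, 136 mm high, with a slot through which the tray's red pointer shows on the far face. Its green band is the working height.
- tray (a joint): How far the sprung tray has sunk, in m, 0 = empty (tray top 125 mm above the bench), growing downward to a stop at 0.062. The pointer is inside the green band from 0.029 to 0.0435. The spring gives about 33 mm per kg; a loaded tray settles in about 1 s.
- tray_top (a point): Centre of the tray's top face. The tray is a flat black rubber-topped plate, 280 mm (its x) by 180 mm (its y), no rim; it moves straight up and down and keeps level.
- part_tin: Part-used tin already standing on the tray: white label, red lid, diameter 68 mm, 110 mm high, 0.2 to 0.8 kg according to what is left in it. Origin: centre of its underside.
- console: Speed console: low steel box with a blue top, 180 (x) x 260 (y) x 60 mm high, fixed to the bench. Origin: centre of its underside. The lever's upright pin is at x = +60 mm, y = 0.
- lever (a joint): Angle in rad of the speed lever about its upright pin, growing anticlockwise seen from above, range 0 to 2.0, stiff: it stays where it is left (about 4 N at the grip moves it). At 0 the arm points, in the console's frame, at 2.14 rad from +x (towards its -x, +y corner).
- marker (a joint): Angle of the orange set-marker about the same pin, on the same scale as lever: equal values mean that the lever points at the marker. Stiff; not to be moved.
- lever_pivot (a point): On the lever's pin, at the top of the arm, 77 mm above the bench; x along the arm, outward.
- lever_grip (a point): On the axis of the lever's black upright handle (diameter 24 mm, 60 mm high, from 83 to 143 mm above the bench), at 120 mm above the bench, 100 mm from the pin; x points outward along the arm. The flat steel arm ends 116 mm from the pin.
- marker_tip (a point): Top of the orange set-marker, a block 22 x 8 x 14 mm lying radially on the console's top, 131 mm from the pin (from 120 to 142 mm), top 75 mm above the bench; x points outward from the pin.
- tin0: Full paint tin, steel with yellow label and yellow lid, diameter 60 mm, 90 mm high, about 0.36 kg, standing on the bench. Origin: centre of its underside. The three full tins are alike.
- tin1: Full paint tin, steel with yellow label and yellow lid, diameter 60 mm, 90 mm high, about 0.36 kg, standing on the bench. Origin: centre of its underside. The three full tins are alike.
- tin2: Full paint tin, steel with yellow label and yellow lid, diameter 60 mm, 90 mm high, about 0.36 kg, standing on the bench. Origin: centre of its underside. The three full tins are alike.
- spray_can: Bystander: spray can, white and red, diameter 65 mm, 175 mm high, standing on the bench. Origin: centre of its underside.
- jar: Bystander: small jar with green cap, diameter 56 mm, 85 mm high. Origin: centre of its underside.
- cup: Bystander: empty white mixing cup, rim diameter 72 mm, 95 mm high, very light. Origin: centre of its underside.
There are look-alikes about, which are no part of the job. Leave any blue or purple look-alike of the tin0 alone. Leave any blue look-alike of the tin1 alone.

How it is judged (in metres and radians):
On the way, in this order (a step that is already met when the one before it is completed fails the run):
1. the loaded tray rests with its pointer in the green band, the fingers touching nothing (value of joint tray between 0.0285 and 0.044 m and velocity of joint tray between -0.01 and 0.01 m/s and contact force between the fingers and anything else below 0.3 N), for 0.3 s.
2. the lever points at the set-marker (angle between the x axis of lever_grip and the x axis of marker_tip, either way round below 0.06 rad), for 0.2 s.
At the end, for the whole second after the job is handed in: The tray rests sunk by 28.5 to 44 mm (pointer in the green band), the part-used tin still stands on it, every full tin stands upright (within 0.1 rad) and still either directly on the tray or on the bench, and the lever rests within 0.06 rad of the set-marker's direction (value of joint tray between 0.0285 and 0.044 m and velocity of joint tray between -0.01 and 0.01 m/s and angle between the x axis of lever_grip and the x axis of marker_tip, either way round below 0.06 rad and x of part_tin in the frame of tray_top between -0.14 and 0.14 m and y of part_tin in the frame of tray_top between -0.09 and 0.09 m and z of part_tin in the frame of tray_top between -0.006 and 0.006 m and velocity of joint lever between -0.03 and 0.03 rad/s and ((x of tin0 in the frame of tray_top between -0.14 and 0.14 m and y of tin0 in the frame of tray_top between -0.09 and 0.09 m and z of tin0 in the frame of tray_top between -0.006 and 0.006 m) or height (world z) of tin0 below 0.006 m) and ((x of tin1 in the frame of tray_top between -0.14 and 0.14 m and y of tin1 in the frame of tray_top between -0.09 and 0.09 m and z of tin1 in the frame of tray_top between -0.006 and 0.006 m) or height (world z) of tin1 below 0.006 m) and ((x of tin2 in the frame of tray_top between -0.14 and 0.14 m and y of tin2 in the frame of tray_top between -0.09 and 0.09 m and z of tin2 in the frame of tray_top between -0.006 and 0.006 m) or height (world z) of tin2 below 0.006 m) and angle between each of tin0, tin1, tin2, part_tin's own z axis and vertical below 0.1 rad and linear speed of each of tin0, tin1, tin2, part_tin below 0.02 m/s); the robot touches nothing.
It fails at once if a bystander (spray can, jar or cup) is shifted more than 25 mm or tipped (distance of any of spray_can, jar, cup from where it was at the start of the episode above 0.025 m or angle between any of spray_can, jar, cup's own z axis and vertical above 0.35 rad).
It fails at once if the set-marker is shifted (distance of marker_tip from where it was at the start of the episode above 0.008 m).
It also fails if it takes over 72 s, if anything falls off the work surface, if the arm or the gripper's body presses on something with over 40 N, if the wrist force passes 120 N, or if a joint passes its speed limit or range.

## Working session

There is one attempt and no reset: what is moved stays moved. The work goes in short steps, Python scripts to look and compute and a tool call to move; the robot and the scene stay as the last step left them, time stands still between calls to the robot, and variables do not carry over. Pictures are saved under pics/ and viewed, at most 10 in all, crops included, and the job is handed in when it is done.

Besides the shell and the picture viewer there is one more tool, called after "Call:" as name([rows], argument=value, ...), one row to a line, values as JSON. step_arm: Moves the arm, as the interface text tells. Its arguments: {"type":"object","properties":{"moves":{"type":"array"},"grip":{"type":"number"}},"required":["moves"]}

```bash
mkdir -p pics; ls; python3 - <<'E'
from cell import env, optics
import cv2, numpy as np
a=optics.read_camera("scene"); b=optics.read_camera("side"); w=optics.read_camera("wrist")
for n,c in (("scene",a),("side",b),("wrist",w)):
    cv2.imwrite(f"pics/{n}0.png",c["pixels"]); np.savez(f"pics/{n}0.npz",**c)
    v=c["view"]; print(n,np.round(c["mtx"],1).tolist(),(-v[:3,:3].T@v[:3,3]).round(),v[2,:3].round(2))
print(env.state(),env.grip_depth)
E
```

```text
pics
scene [[402.8, 0.0, 272.4], [0.0, 402.8, 213.7], [0.0, 0.0, 1.0]] [884. 569. 641.] [-0.39 -0.65 -0.65]
side [[458.6, 0.0, 269.7], [0.0, 458.6, 209.6], [0.0, 0.0, 1.0]] [ 101. -545.  920.] [ 0.42  0.5  -0.75]
wrist [[336.0, 0.0, 275.8], [0.0, 336.0, 211.8], [0.0, 0.0, 1.0]] [219. 589. 385.] [ 0.21 -0.1  -0.97]
{'t': 0.15, 'joints': array([ 1.00442037e+00,  4.91422175e-01,  1.55928251e+00, -1.81991001e-05,
        1.09170563e+00, -1.05577794e-01]), 'qvel': array([-4.04200103e-04, -2.13210515e-03, -2.00267732e-03,  3.34902619e-03,
       -4.21172070e-05, -1.27318184e-03]), 'tau': array([ 1.35706265e-03, -6.12893057e+01, -2.58276093e+01,  6.92608813e-02,
        4.72718314e-02, -1.02828196e-04]), 'eef_pos': array([277.79638918, 559.68510512, 214.20459993]), 'tcp_rot': array([-3.14077784e+00, -7.01133280e-05,  2.68080285e+00]), 'ft_force': array([-0.25355494,  0.40021116,  0.13066136]), 'moment': array([0.03788578, 0.0380217 , 0.02493628]), 'grip_force': 0.0, 'opening': 0.9973062966674536} -18.8
```

View pics/scene0.png

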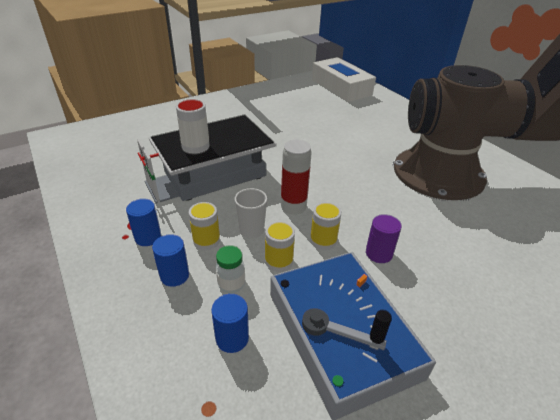

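View pics/side0.png

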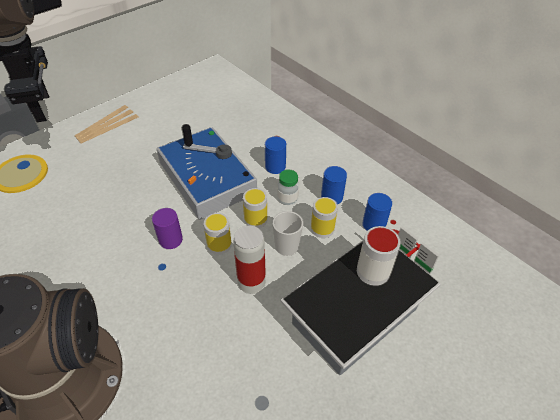

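```bash
cat > h.py <<'E'
import cv2, numpy as np
def load(n): return dict(np.load(f"pics/{n}.npz"))
def cam(c): v=c["view"]; return -v[:3,:3].T@v[:3,3]
def back(c,uv,z):
    uv=np.atleast_2d(np.asarray(uv,float)); d=np.c_[(uv-c["mtx"][:2,2])/c["mtx"][0,0],np.ones(len(uv))]@c["view"][:3,:3]
    o=cam(c); return o+d*((z-o[2])/d[:,2])[:,None]
def proj(c,p):
    q=np.atleast_2d(p)@c["view"][:3,:3].T+c["view"][:3,3]; q=q@c["mtx"].T; return q[:,:2]/q[:,2:]
def blobs(c,lo,hi,amin=60):
    m=cv2.inRange(cv2.cvtColor(c["pixels"],cv2.COLOR_BGR2HSV),lo,hi)
    m=cv2.morphologyEx(m,cv2.MORPH_CLOSE,np.ones((3,3)))
    cs,_=cv2.findContours(m,cv2.RETR_EXTERNAL,cv2.CHAIN_APPROX_NONE)
    return [k[:,0] for k in cs if cv2.contourArea(k)>amin]
def cyl(c,k,z,r):
    "axis position from a silhouette: mid azimuth, far rim of the top"
    p=back(c,k,z)[:,:2]-cam(c)[:2]; a=np.arctan2(p[:,1],p[:,0]); m=np.arctan2(np.mean(np.sin(a)),np.mean(np.cos(a)))
    d=(a-m+np.pi)%(2*np.pi)-np.pi; az=m+(d.min()+d.max())/2; R=np.hypot(*p.T).max()-r
    return cam(c)[:2]+R*np.array([np.cos(az),np.sin(az)]), R*np.ptp(d)/2
E
cat > m.py <<'E'
from h import *
for n in ("scene0","side0"):
    c=load(n); print(n)
    for nm,lo,hi,z,r in (("yel",(20,120,90),(34,255,255),90,30),("blue",(108,150,40),(125,255,255),90,30),("pur",(126,90,40),(160,255,255),90,30),("green",(45,100,50),(80,255,255),85,28),("orange",(5,170,120),(16,255,255),75,10)):
        for k in blobs(c,lo,hi,40): 
            p,w=cyl(c,k,z,r); print(nm,k.mean(0).round(),len(k),p.round(),w.round(1))
            if nm=="blue" and len(k)>150:
                R=cv2.minAreaRect(back(c,k,60)[:,:2].astype(np.float32)); print("  RECT",np.round(R[0]),np.round(R[1]),R[2])
    for k in blobs(c,(0,0,0),(180,255,45),300): print("black",k.mean(0).round(),len(k),cv2.boundingRect(k))
E
python3 m.py; python3 - <<'E'
from h import *
a=load("scene0")["pixels"];b=load("side0")["pixels"]
f=lambda i,x,y,w,h:cv2.resize(i[y:y+h,x:x+w],(400,300),interpolation=cv2.INTER_CUBIC)
cv2.imwrite("pics/z.png",np.vstack([np.hstack([f(a,130,80,160,120),f(a,270,250,160,120)]),np.hstack([f(b,280,210,160,120),f(b,140,110,160,120)])]))
E
```

```text
scene0
yel [278. 253.] 93 [596. 117.] 26.1
yel [280. 231.] 56 [568.  74.] 23.0
yel [324. 232.] 87 [486. 112.] 26.5
yel [205. 232.] 92 [694.  -7.] 26.8
yel [327. 210.] 52 [448.  70.] 23.3
yel [202. 210.] 53 [677. -61.] 23.1
blue [230. 322.] 146 [734. 189.] 28.8
blue [350. 327.] 714 [483. 234.] 163.7
  RECT [557. 279.] [247. 163.] 81.50025939941406
blue [158. 242.] 231 [ 764. -135.] 50.9
  RECT [780. -67.] [ 77. 280.] 5.441390514373779
blue [344.  69.] 50 [-100. -571.] 46.9
blue [397.  35.] 410 [-1098. -1354.] 427.3
  RECT [-654. -990.] [1575.  769.] 35.27328109741211
pur [383. 238.] 122 [364. 160.] 28.7
green [338. 380.] 28 [668. 388.] 6.4
green [229. 257.] 69 [682.  78.] 23.5
orange [361. 280.] 25 [492. 239.] 6.5
black [380. 327.] 76 (370, 311, 21, 33)
black [208. 144.] 293 (152, 116, 121, 54)
black [530. 119.] 304 (483, 82, 77, 58)
black [428. 105.] 231 (409, 79, 35, 61)
black [550.  74.] 106 (537, 49, 23, 50)
black [196.  46.] 196 (189, 0, 16, 94)
side0
yel [219. 240.] 80 [419.  17.] 27.2
yel [216. 222.] 51 [443.  59.] 23.7
yel [322. 224.] 74 [ 632. -104.] 27.2
yel [255. 214.] 77 [531.  23.] 26.9
yel [325. 205.] 48 [673. -70.] 24.1
yel [254. 196.] 47 [563.  64.] 23.4
yel [ 23. 172.] 207 [161. 571.] 66.1
blue [377. 211.] 98 [ 786. -144.] 28.4
blue [334. 184.] 95 [773.  -6.] 28.3
blue [ 23. 165.] 27 [173. 538.] 13.9
blue [203. 171.] 328 [590. 312.] 123.5
  RECT [559. 278.] [247. 163.] 81.59112548828125
blue [275. 154.] 93 [732. 183.] 28.2
blue [207. 139.] 116 [611. 336.] 42.7
pur [167. 228.] 103 [361. 155.] 29.2
green [423. 265.] 38 [ 706. -331.] 19.6
green [288. 178.] 50 [677.  66.] 22.2
black [ 87. 327.] 175 (76, 292, 25, 71)
black [ 62. 305.] 164 (51, 289, 29, 43)
black [361. 294.] 372 (284, 243, 154, 120)
black [27. 79.] 348 (0, 34, 49, 88)
black [39.  7.] 101 (21, 0, 40, 23)
```

View pics/z.png

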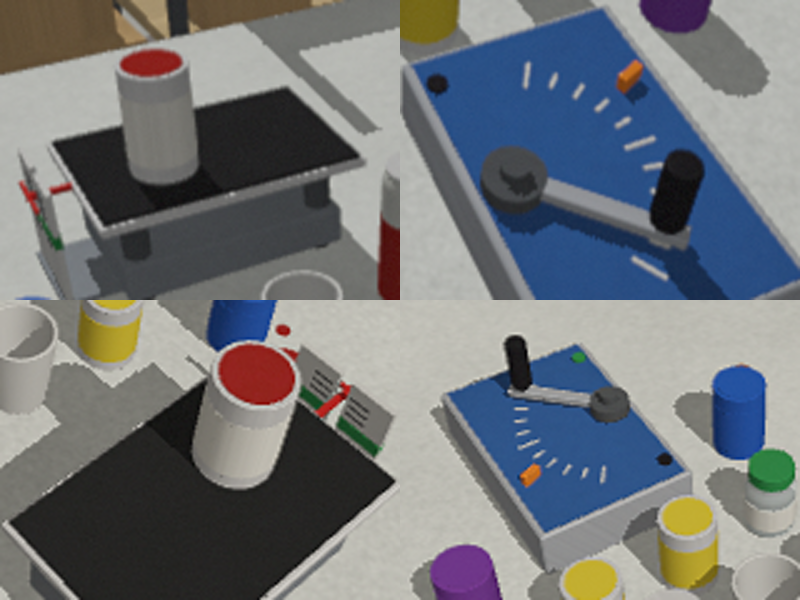

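```bash
cat > m2.py <<'E'
from h import *
from scipy.optimize import least_squares
S,D=load("scene0"),load("side0")
# tray: z such that the black hull is 280x180
for n,c in (("S",S),("D",D)):
    k=max((k for k in blobs(c,(0,0,0),(180,255,45),300) if 100<k[:,0].mean()<400 and k[:,1].mean()>100),key=len)
    for z in (95,105,115,125):
        R=cv2.minAreaRect(back(c,cv2.convexHull(k)[:,0],z)[:,:2].astype(np.float32)); print(n,z,np.round(R[0],1),np.round(R[1],1),round(R[2],2))
# pin, handle, marker
print("pin", back(S,[(316,320)],85).round(), back(D,[(140+208/2.5,110+103/2.5)],85).round())
def tri(a,b):
    f=lambda p: np.r_[proj(S,p)[0]-a,proj(D,p)[0]-b]; r=least_squares(f,[560,280,80]); return r.x.round(1),r.fun.round(1)
print("handle top",tri((270+286/2.5,250+160/2.5),(140+115/2.5,110+40/2.5)))
print("handle bot",tri((270+270/2.5,250+225/2.5),(140+121/2.5,110+84/2.5)))
print("marker",tri((270+231/2.5,250+74/2.5),(140+131/2.5,110+172/2.5)))
print("knob",tri((270+116/2.5,250+170/2.5),(140+208/2.5,110+98/2.5)))
print("part lid",tri((130+153/2.5,80+63/2.5),(280+258/2.5,210+73/2.5)))
print("spray top",tri((297,147),(249,237)),"cup rim",tri((251,199),(288,222)))
E
python3 m2.py
```

```text
S 95 [ 540.7 -318.1] [173.8 275.7] 88.31
S 105 [ 547.  -301.9] [170.6 270.6] 88.31
S 115 [ 553.3 -285.6] [167.4 265.6] 88.31
S 125 [ 559.5 -269.4] [164.2 260.5] 88.31
D 95 [ 564.6 -285. ] [174. 277.] 88.6
D 105 [ 559.  -288.1] [171.8 273.7] 88.6
D 115 [ 553.3 -291.3] [169.7 270.3] 88.6
D 125 [ 547.7 -294.4] [167.6 267. ] 88.6
pin [[621. 276.  85.]] [[609. 257.  85.]]
handle top (array([555.7, 348.6, 144.3]), array([-0.7,  0.1, -1.2, -0.2]))
handle bot (array([555.7, 352.2,  80.3]), array([-0.6,  0. , -1. , -0.1]))
marker (array([490.6, 238.6,  70.7]), array([-0.8,  0. , -1.2, -0.1]))
knob (array([615.9, 269.9,  79.8]), array([-0.5, -0. , -0.8,  0. ]))
part lid (array([ 603. , -276.7,  225.3]), array([-1.7, -0.6, -1.4,  0.6]))
spray top (array([438.2, -72.9, 171.9]), array([-0.9, -0.1, -0.8,  0.1])) cup rim (array([569.9, -47.7,  93. ]), array([-1. , -0.2, -1.1,  0.2]))
```

Call:
step_arm([
  {"tx":-32,"ty":-21,"roll":0.0925},
  {"tx":-64,"ty":-42,"roll":0.185},
  {"tx":-96,"ty":-63,"roll":0.2775},
  {"tx":-128,"ty":-84,"roll":0.37},
  {"tx":-160,"ty":-105,"roll":0.4625},
  {"tx":-192,"ty":-126,"roll":0.555},
  {"tx":-224,"ty":-147,"roll":0.6475},
  {"tx":-256,"ty":-168,"roll":0.74},
  {"tx":-288,"ty":-189,"roll":0.8325},
  {"tx":-320,"ty":-210,"roll":0.925},
  {"tx":-352,"ty":-231,"roll":1.0175},
  {"tx":-384,"ty":-252,"roll":1.11},
], grip=95)

```text
validation failed for argument at $.mo...
```

Call:
step_arm([
  {"tx":-32,"ty":-21,"tz":0,"roll":0.0925},
  {"tx":-64,"ty":-42,"tz":0,"roll":0.185},
  {"tx":-96,"ty":-63,"tz":0,"roll":0.2775},
  {"tx":-128,"ty":-84,"tz":0,"roll":0.37},
  {"tx":-160,"ty":-105,"tz":0,"roll":0.4625},
  {"tx":-192,"ty":-126,"tz":0,"roll":0.555},
  {"tx":-224,"ty":-147,"tz":0,"roll":0.6475},
  {"tx":-256,"ty":-168,"tz":0,"roll":0.74},
  {"tx":-288,"ty":-189,"tz":0,"roll":0.8325},
  {"tx":-320,"ty":-210,"tz":0,"roll":0.925},
  {"tx":-352,"ty":-231,"tz":0,"roll":1.0175},
  {"tx":-384,"ty":-252,"tz":0,"roll":1.11},
], grip=95)

```text
t: 1.15
eef_pos: [510.3, 161.6, 214.6]
tcp_rot: [-3.141, -0.0, 1.566]
ft_force: [0.4, 0.8, -0.7]
opening: 0.999
grip_force: 0.0
```

Call:
step_arm([
  {"tx":-31,"ty":19,"tz":0,"roll":0},
  {"tx":-63,"ty":38,"tz":0,"roll":0},
  {"tx":-94,"ty":56,"tz":0,"roll":0},
  {"tx":-94,"ty":56,"tz":20,"roll":0},
  {"tx":-94,"ty":56,"tz":45,"roll":0},
  {"tx":-94,"ty":56,"tz":70,"roll":0},
  {"tx":-94,"ty":56,"tz":95,"roll":0},
  {"tx":-94,"ty":56,"tz":120,"roll":0},
  {"tx":-94,"ty":56,"tz":145,"roll":0},
  {"tx":-94,"ty":56,"tz":160,"roll":0},
  {"tx":-94,"ty":56,"tz":170,"roll":0},
  {"tx":-94,"ty":56,"tz":170,"roll":0},
])

```text
t: 2.15
eef_pos: [565.0, 69.3, 42.8]
tcp_rot: [-3.139, -0.0, 1.571]
ft_force: [-0.3, -0.7, -0.2]
opening: 0.997
grip_force: 0.0
```

Call:
step_arm([
  {"tx":0,"ty":0,"tz":0,"roll":0},
  {"tx":0,"ty":0,"tz":0,"roll":0},
  {"tx":0,"ty":0,"tz":0,"roll":0},
  {"tx":0,"ty":0,"tz":0,"roll":0},
  {"tx":0,"ty":0,"tz":0,"roll":0},
  {"tx":0,"ty":0,"tz":0,"roll":0},
  {"tx":0,"ty":0,"tz":0,"roll":0},
  {"tx":0,"ty":0,"tz":0,"roll":0},
], grip=50)

```text
t: 2.82
eef_pos: [565.7, 69.4, 45.1]
tcp_rot: [3.141, -0.0, 1.571]
ft_force: [-1.4, -0.4, 5.5]
opening: 0.628
grip_force: 30.0
```

Call:
step_arm([
  {"tx":0,"ty":0,"tz":-10,"roll":0},
  {"tx":0,"ty":0,"tz":-35,"roll":0},
  {"tx":0,"ty":0,"tz":-65,"roll":0},
  {"tx":0,"ty":0,"tz":-95,"roll":0},
  {"tx":0,"ty":0,"tz":-125,"roll":0},
  {"tx":0,"ty":0,"tz":-155,"roll":0},
  {"tx":0,"ty":0,"tz":-185,"roll":0},
  {"tx":-14,"ty":-6,"tz":-210,"roll":0},
  {"tx":-34,"ty":-14,"tz":-220,"roll":0},
  {"tx":-64,"ty":-24,"tz":-220,"roll":0},
  {"tx":-94,"ty":-34,"tz":-220,"roll":0},
  {"tx":-124,"ty":-44,"tz":-220,"roll":0},
])

```text
t: 3.82
eef_pos: [520.8, -55.5, 265.2]
tcp_rot: [3.141, 0.0, 1.572]
ft_force: [-0.0, -0.3, -3.4]
opening: 0.63
grip_force: 30.0
```

Call:
step_arm([
  {"tx":-30,"ty":-10,"tz":0,"roll":0},
  {"tx":-60,"ty":-20,"tz":0,"roll":0},
  {"tx":-90,"ty":-30,"tz":0,"roll":0},
  {"tx":-120,"ty":-40,"tz":0,"roll":0},
  {"tx":-150,"ty":-50,"tz":0,"roll":0},
  {"tx":-175,"ty":-57,"tz":0,"roll":0},
  {"tx":-190,"ty":-62,"tz":0,"roll":0},
  {"tx":-190,"ty":-62,"tz":15,"roll":0},
  {"tx":-190,"ty":-62,"tz":35,"roll":0},
  {"tx":-190,"ty":-62,"tz":50,"roll":0},
  {"tx":-190,"ty":-62,"tz":60,"roll":0},
  {"tx":-190,"ty":-62,"tz":60,"roll":0},
])

```text
t: 4.82
eef_pos: [459.0, -244.1, 203.1]
tcp_rot: [-3.139, -0.002, 1.571]
ft_force: [-0.0, -0.1, -4.2]
opening: 0.626
grip_force: 30.0
```

```bash
python3 - <<'E'
from cell import env, optics
from h import *
s=env.state(); print(s["eef_pos"],s["ft_force"],s["opening"])
a=optics.read_camera("scene");b=optics.read_camera("side")
np.savez("pics/scene1.npz",**a);np.savez("pics/side1.npz",**b)
f=lambda i,x,y,w,h:cv2.resize(i[y:y+h,x:x+w],(400,300),interpolation=cv2.INTER_CUBIC)
cv2.imwrite("pics/p1.png",np.hstack([f(a["pixels"],110,60,200,150),f(b["pixels"],270,190,200,150)]))
E
```

```text
[ 459.02643855 -244.14057142  203.07748336] [-0.02563262 -0.05361417 -4.2478966 ] 0.6255133428036097
```

View pics/p1.png

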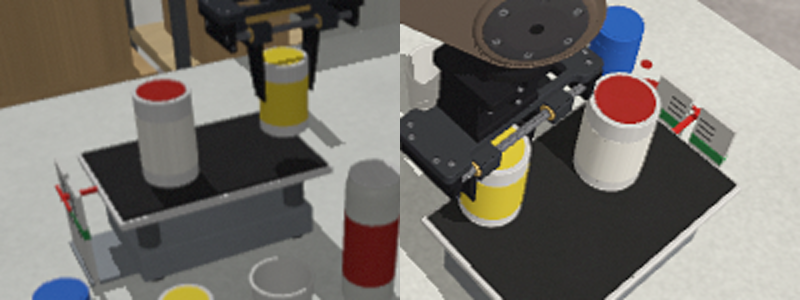

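Call:
step_arm([
  {"tx":0,"ty":0,"tz":8,"roll":0},
  {"tx":0,"ty":0,"tz":18,"roll":0},
  {"tx":0,"ty":0,"tz":28,"roll":0},
  {"tx":0,"ty":0,"tz":36,"roll":0},
  {"tx":0,"ty":0,"tz":40,"roll":0},
  {"tx":0,"ty":0,"tz":44,"roll":0},
  {"tx":0,"ty":0,"tz":48,"roll":0},
  {"tx":0,"ty":0,"tz":51,"roll":0},
  {"tx":0,"ty":0,"tz":54,"roll":0},
  {"tx":0,"ty":0,"tz":55,"roll":0},
  {"tx":0,"ty":0,"tz":55,"roll":0},
  {"tx":0,"ty":0,"tz":55,"roll":0},
])

```text
t: 5.92
eef_pos: [459.8, -244.6, 149.8]
tcp_rot: [3.141, 0.0, 1.571]
ft_force: [-1.8, 0.9, -1.0]
opening: 0.627
grip_force: 30.0
```

Call:
step_arm([
  {"tx":0,"ty":0,"tz":0,"roll":0},
  {"tx":0,"ty":0,"tz":0,"roll":0},
  {"tx":0,"ty":0,"tz":0,"roll":0},
  {"tx":0,"ty":0,"tz":0,"roll":0},
  {"tx":0,"ty":0,"tz":0,"roll":0},
  {"tx":0,"ty":0,"tz":0,"roll":0},
], grip=85)

```text
t: 6.42
eef_pos: [459.9, -244.7, 149.7]
tcp_rot: [3.141, 0.0, 1.571]
ft_force: [-0.1, -0.0, -0.4]
opening: 0.89
grip_force: 0.0
```

Call:
step_arm([
  {"tx":0,"ty":0,"tz":-15,"roll":0},
  {"tx":0,"ty":0,"tz":-45,"roll":0},
  {"tx":0,"ty":0,"tz":-75,"roll":0},
  {"tx":15,"ty":-1,"tz":-90,"roll":0},
  {"tx":50,"ty":-3,"tz":-90,"roll":0},
  {"tx":88,"ty":-5,"tz":-90,"roll":0},
  {"tx":126,"ty":-7,"tz":-90,"roll":0},
  {"tx":164,"ty":-9,"tz":-90,"roll":0},
  {"tx":202,"ty":-11,"tz":-90,"roll":0},
  {"tx":240,"ty":-13,"tz":-90,"roll":0},
  {"tx":275,"ty":-14,"tz":-90,"roll":0},
  {"tx":300,"ty":-15,"tz":-90,"roll":0},
], grip=95)

```text
t: 7.42
eef_pos: [444.2, 57.8, 239.8]
tcp_rot: [3.141, -0.0, 1.572]
ft_force: [0.3, -0.7, 0.4]
opening: 0.999
grip_force: 0.0
```

```bash
python3 - <<'E'
from cell import env, optics
from h import *
s=env.state(); print(s["eef_pos"])
a=optics.read_camera("scene");b=optics.read_camera("side")
np.savez("pics/scene2.npz",**a);np.savez("pics/side2.npz",**b)
for c in (a,b):
  for k in blobs(c,(20,120,90),(34,255,255),30):
    p,w=cyl(c,k,90,23.5); print("yel",k.mean(0).round(),p.round(),w.round(1))
f=lambda i,x,y,w,h:cv2.resize(i[y:y+h,x:x+w],(400,300),interpolation=cv2.INTER_CUBIC)
cv2.imwrite("pics/p2.png",np.hstack([f(a["pixels"],110,60,240,180),f(b["pixels"],240,190,200,150)]))
E
```

```text
[444.22747055  57.81563546 239.83086257]
yel [324. 232.] [482. 107.] 26.8
yel [205. 232.] [692. -14.] 27.0
yel [327. 210.] [444.  65.] 23.6
yel [202. 210.] [674. -68.] 23.3
yel [251. 130.] [ 401. -357.] 33.7
yel [251. 109.] [ 359. -439.] 27.4
yel [313. 301.] [ 479. -232.] 32.2
yel [316. 280.] [ 517. -201.] 27.8
yel [219. 240.] [422.  23.] 27.5
yel [216. 222.] [446.  65.] 23.9
yel [322. 224.] [ 637. -100.] 27.4
yel [325. 205.] [678. -65.] 24.4
yel [ 26. 170.] [171. 577.] 56.8
```

View pics/p2.png

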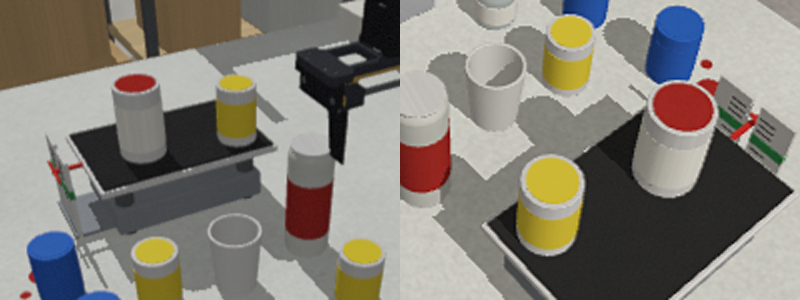

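Call:
step_arm([
  {"tx":10,"ty":0,"tz":20,"roll":0},
  {"tx":10,"ty":0,"tz":50,"roll":0},
  {"tx":10,"ty":0,"tz":80,"roll":0},
  {"tx":10,"ty":0,"tz":105,"roll":0},
  {"tx":10,"ty":0,"tz":130,"roll":0},
  {"tx":10,"ty":0,"tz":155,"roll":0},
  {"tx":10,"ty":0,"tz":175,"roll":0},
  {"tx":10,"ty":0,"tz":190,"roll":0},
  {"tx":10,"ty":0,"tz":195,"roll":0},
  {"tx":10,"ty":0,"tz":195,"roll":0},
])

```text
t: 8.35
eef_pos: [444.5, 64.9, 43.8]
tcp_rot: [-3.14, -0.0, 1.57]
ft_force: [0.6, 0.0, 0.2]
opening: 1.001
grip_force: 0.0
```

Call:
step_arm([
  {"tx":0,"ty":0,"tz":0,"roll":0},
  {"tx":0,"ty":0,"tz":0,"roll":0},
  {"tx":0,"ty":0,"tz":0,"roll":0},
  {"tx":0,"ty":0,"tz":0,"roll":0},
  {"tx":0,"ty":0,"tz":0,"roll":0},
  {"tx":0,"ty":0,"tz":0,"roll":0},
  {"tx":0,"ty":0,"tz":0,"roll":0},
  {"tx":0,"ty":0,"tz":0,"roll":0},
], grip=50)

```text
t: 9.02
eef_pos: [444.8, 65.4, 44.9]
tcp_rot: [3.141, -0.0, 1.571]
ft_force: [-1.5, 0.0, 6.0]
opening: 0.627
grip_force: 30.0
```

```bash
cat > tz.py <<'E'
from h import *
import sys
# tray height from the tins' lids: height at which the two views agree
def lid(n,lo,hi,box):
    c=load(n); x,y,X,Y=box
    k=[k for k in blobs(c,lo,hi,30) if x<k[:,0].mean()<X and y<k[:,1].mean()<Y]
    return c,min(k,key=lambda k:k[:,1].mean())
def height(i,col,bs,bd,r):
    lo,hi=col; a,ka=lid(f"scene{i}",lo,hi,bs); b,kb=lid(f"side{i}",lo,hi,bd); best=[]
    for z in np.arange(150,260,.5):
        p,w=cyl(a,ka,z,r); q,v=cyl(b,kb,z,r); best.append((np.hypot(*(p-q)),z,p.round(),q.round(),w.round(1),v.round(1)))
    return min(best,key=lambda t:t[0])
Y=((20,120,90),(34,255,255)); R=((0,120,60),(6,255,255))
if __name__=="__main__":
    print("lid part 0",height(0,R,(170,90,220,125),(355,220,405,260),25))
    print("lid part 2",height(2,R,(170,90,220,130),(355,220,405,260),25))
    print("tin 2",height(2,Y,(230,90,280,120),(300,260,330,292),23.5))
E
python3 tz.py
```

```text
lid part 0 (np.float64(6.387491616417369), np.float64(228.5), array([ 604., -270.]), array([ 609., -274.]), np.float64(27.2), np.float64(28.2))
lid part 2 (np.float64(11.734821461855292), np.float64(219.5), array([ 606., -264.]), array([ 616., -270.]), np.float64(26.2), np.float64(28.5))
tin 2 (np.float64(2.6058047119126884), np.float64(194.0), array([ 460., -245.]), array([ 462., -246.]), np.float64(22.1), np.float64(24.2))
```

Call:
step_arm([
  {"tx":0,"ty":0,"tz":-10,"roll":0},
  {"tx":0,"ty":0,"tz":-35,"roll":0},
  {"tx":0,"ty":0,"tz":-65,"roll":0},
  {"tx":0,"ty":0,"tz":-95,"roll":0},
  {"tx":0,"ty":0,"tz":-125,"roll":0},
  {"tx":0,"ty":0,"tz":-155,"roll":0},
  {"tx":0,"ty":0,"tz":-185,"roll":0},
  {"tx":0,"ty":0,"tz":-210,"roll":0},
  {"tx":-10,"ty":0,"tz":-228,"roll":0},
  {"tx":-30,"ty":1,"tz":-235,"roll":0},
  {"tx":-60,"ty":2,"tz":-235,"roll":0},
  {"tx":-90,"ty":4,"tz":-235,"roll":0},
])

```text
t: 10.02
eef_pos: [448.4, -25.2, 280.0]
tcp_rot: [3.141, 0.0, 1.573]
ft_force: [0.3, -0.2, -3.9]
opening: 0.629
grip_force: 30.0
```

Call:
step_arm([
  {"tx":-30,"ty":1,"tz":0,"roll":0},
  {"tx":-60,"ty":2,"tz":0,"roll":0},
  {"tx":-90,"ty":3,"tz":0,"roll":0},
  {"tx":-120,"ty":4,"tz":0,"roll":0},
  {"tx":-150,"ty":5,"tz":0,"roll":0},
  {"tx":-180,"ty":6,"tz":0,"roll":0},
  {"tx":-210,"ty":8,"tz":0,"roll":0},
  {"tx":-240,"ty":9,"tz":0,"roll":0},
  {"tx":-270,"ty":10,"tz":0,"roll":0},
  {"tx":-295,"ty":11,"tz":0,"roll":0},
  {"tx":-310,"ty":11,"tz":0,"roll":0},
  {"tx":-310,"ty":11,"tz":0,"roll":0},
])

```text
t: 11.02
eef_pos: [459.4, -336.8, 278.6]
tcp_rot: [-3.141, -0.001, 1.569]
ft_force: [-0.8, 0.6, -4.0]
opening: 0.63
grip_force: 30.0
```

Call:
step_arm([
  {"tx":0,"ty":0,"tz":15,"roll":0},
  {"tx":0,"ty":0,"tz":40,"roll":0},
  {"tx":0,"ty":0,"tz":65,"roll":0},
  {"tx":0,"ty":0,"tz":85,"roll":0},
  {"tx":0,"ty":0,"tz":100,"roll":0},
  {"tx":0,"ty":0,"tz":112,"roll":0},
  {"tx":0,"ty":0,"tz":120,"roll":0},
  {"tx":0,"ty":0,"tz":126,"roll":0},
  {"tx":0,"ty":0,"tz":132,"roll":0},
  {"tx":0,"ty":0,"tz":137,"roll":0},
  {"tx":0,"ty":0,"tz":140,"roll":0},
  {"tx":0,"ty":0,"tz":140,"roll":0},
])

```text
t: 12.02
eef_pos: [459.9, -334.5, 139.5]
tcp_rot: [3.141, -0.0, 1.571]
ft_force: [0.5, 2.7, -1.3]
opening: 0.625
grip_force: 30.0
```

Call:
step_arm([
  {"tx":0,"ty":0,"tz":0,"roll":0},
  {"tx":0,"ty":0,"tz":0,"roll":0},
  {"tx":0,"ty":0,"tz":0,"roll":0},
  {"tx":0,"ty":0,"tz":0,"roll":0},
])

```text
t: 12.35
eef_pos: [459.9, -334.7, 139.9]
tcp_rot: [3.141, 0.0, 1.571]
ft_force: [0.5, 1.1, -1.5]
opening: 0.629
grip_force: 30.0
```

Mostly supported; let go and rise.

Call:
step_arm([
  {"tx":0,"ty":0,"tz":0,"roll":0},
  {"tx":0,"ty":0,"tz":0,"roll":0},
  {"tx":0,"ty":0,"tz":0,"roll":0},
  {"tx":0,"ty":0,"tz":0,"roll":0},
  {"tx":0,"ty":0,"tz":0,"roll":0},
  {"tx":0,"ty":0,"tz":-15,"roll":0},
  {"tx":0,"ty":0,"tz":-40,"roll":0},
  {"tx":0,"ty":0,"tz":-70,"roll":0},
  {"tx":0,"ty":0,"tz":-100,"roll":0},
  {"tx":0,"ty":0,"tz":-125,"roll":0},
  {"tx":0,"ty":0,"tz":-140,"roll":0},
  {"tx":0,"ty":0,"tz":-140,"roll":0},
], grip=85)

```text
t: 13.35
eef_pos: [460.5, -335.3, 283.0]
tcp_rot: [3.137, 0.004, 1.571]
ft_force: [0.5, -0.1, -0.3]
opening: 0.894
grip_force: 0.0
```

Call:
step_arm([
  {"tx":20,"ty":5,"tz":0,"roll":0},
  {"tx":50,"ty":10,"tz":0,"roll":0},
  {"tx":88,"ty":16,"tz":0,"roll":0},
  {"tx":126,"ty":22,"tz":0,"roll":0},
  {"tx":164,"ty":28,"tz":0,"roll":0},
  {"tx":202,"ty":34,"tz":0,"roll":0},
  {"tx":240,"ty":40,"tz":0,"roll":0},
  {"tx":278,"ty":46,"tz":0,"roll":0},
  {"tx":316,"ty":52,"tz":0,"roll":0},
  {"tx":354,"ty":58,"tz":0,"roll":0},
  {"tx":385,"ty":63,"tz":0,"roll":0},
  {"tx":400,"ty":66,"tz":0,"roll":0},
])

```text
t: 14.35
eef_pos: [525.5, 68.6, 278.5]
tcp_rot: [-3.14, -0.001, 1.573]
ft_force: [0.1, -0.6, -0.1]
opening: 0.893
grip_force: 0.0
```

```bash
python3 - <<'E'
from cell import env, optics
from h import *
s=env.state(); print(s["eef_pos"])
a=optics.read_camera("scene");b=optics.read_camera("side")
np.savez("pics/scene3.npz",**a);np.savez("pics/side3.npz",**b)
f=lambda i,x,y,w,h:cv2.resize(i[y:y+h,x:x+w],(400,300),interpolation=cv2.INTER_CUBIC)
cv2.imwrite("pics/p3.png",np.vstack([np.hstack([f(a["pixels"],110,80,200,150),f(b["pixels"],280,190,200,150)]),np.hstack([f(a["pixels"],120,130,80,60),f(b["pixels"],380,210,80,60)])]))
from tz import *
try: print(height(3,Y,(230,90,280,130),(300,260,340,300),23.5))
except Exception as e: print(e)
for c in (a,b):
  for k in blobs(c,*Y,30): print(k.mean(0).round())
E
```

```text
[525.49282302  68.58197862 278.45806217]
(np.float64(44.13850771208439), np.float64(209.5), array([ 487., -280.]), array([ 449., -257.]), np.float64(20.9), np.float64(23.1))
[205. 232.]
[202. 210.]
[243. 129.]
[251. 114.]
[235. 100.]
[345. 337.]
[351. 317.]
[313. 305.]
[315. 283.]
[322. 224.]
[325. 205.]
[ 31. 169.]
```

View pics/p3.png

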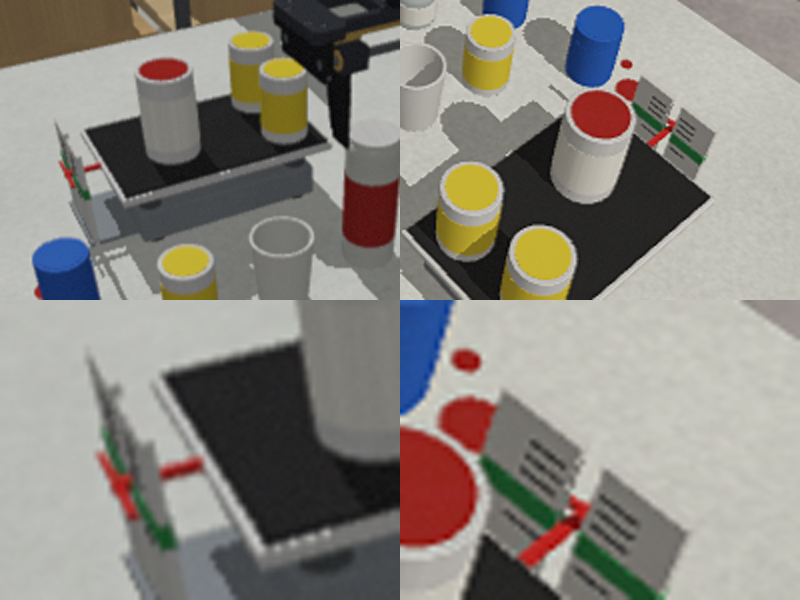

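```bash
python3 - <<'E'
from tz import *
print(height(3,Y,(246,105,256,122),(310,270,320,295),23.5))
print(height(2,Y,(230,90,280,120),(300,260,330,292),23.5))
from scipy.optimize import minimize_scalar
# single-view heights: mean lid pixel at known xy; relative shifts
for i,bs,bd in ((2,(230,90,280,120),(300,260,330,292)),(3,(246,105,256,122),(310,270,320,295))):
    for n,b in ((f"scene{i}",bs),(f"side{i}",bd)):
        c,k=lid(n,*Y,b); (u,v),ax,_=cv2.fitEllipse(k.astype(np.float32))
        f=lambda z: np.hypot(*(proj(c,[460.5,-245.5,z])[0]-(u,v)))
        r=minimize_scalar(f,bounds=(140,230),method="bounded"); print(n,round(u,1),round(v,1),"lid z",round(r.x,1),"res",round(r.fun,2))
for i in (0,2,3):
    for n in ("scene","side"):
        c=load(f"{n}{i}"); k=max((k for k in blobs(c,*R,30) if (170 if n=="scene" else 355)<k[:,0].mean()<(220 if n=="scene" else 405) and 60<k[:,1].mean()<260),key=len)
        (u,v),ax,_=cv2.fitEllipse(k.astype(np.float32))
        r=minimize_scalar(lambda z: np.hypot(*(proj(c,[604.5,-276.5,z])[0]-(u,v))),bounds=(170,260),method="bounded"); print("part",n,i,round(r.x-110,1),round(r.fun,2))
E
```

```text
(np.float64(3.663229062511336), np.float64(183.0), array([ 459., -245.]), array([ 462., -246.]), np.float64(23.5), np.float64(24.0))
(np.float64(2.6058047119126884), np.float64(194.0), array([ 460., -245.]), array([ 462., -246.]), np.float64(22.1), np.float64(24.2))
scene2 250.8 109.2 lid z 193.8 res 0.19
side2 315.7 279.9 lid z 193.4 res 0.6
scene3 251.2 113.8 lid z 181.7 res 0.49
side3 315.4 283.3 lid z 181.7 res 0.7
part scene 0 115.5 0.98
part side 0 117.1 0.58
part scene 2 103.2 1.07
part side 2 107.7 1.13
part scene 3 91.0 0.93
part side 3 99.4 1.5
```

Call:
step_arm([
  {"tx":20,"ty":2,"tz":0,"roll":-0.06},
  {"tx":50,"ty":5,"tz":0,"roll":-0.12},
  {"tx":85,"ty":9,"tz":0,"roll":-0.18},
  {"tx":120,"ty":12,"tz":0,"roll":-0.25},
  {"tx":155,"ty":16,"tz":0,"roll":-0.32},
  {"tx":190,"ty":20,"tz":0,"roll":-0.39},
  {"tx":225,"ty":24,"tz":0,"roll":-0.46},
  {"tx":255,"ty":27,"tz":0,"roll":-0.53},
  {"tx":275,"ty":30,"tz":0,"roll":-0.6},
  {"tx":285,"ty":30,"tz":0,"roll":-0.65},
  {"tx":285,"ty":30,"tz":15,"roll":-0.65},
  {"tx":285,"ty":30,"tz":40,"roll":-0.65},
], grip=80)

```text
t: 15.45
eef_pos: [556.8, 350.3, 240.3]
tcp_rot: [3.138, 0.001, 2.222]
ft_force: [0.2, 0.2, 0.3]
opening: 0.838
grip_force: 0.0
```

```bash
python3 - <<'E'
from cell import env, optics
from h import *
s=env.state(); print(s["eef_pos"],s["tcp_rot"])
a=optics.read_camera("wrist"); np.savez("pics/w4.npz",**a); cv2.imwrite("pics/w4.png",a["pixels"])
print(proj(a,[[556,350,143],[556,350,83],[617.3,269.6,77],[490.6,238.6,75],[617.3-97.2,269.6-23.8,77]]).round())
E
```

```text
[556.81044318 350.27486618 240.28439232] [3.13834109e+00 8.17044100e-04 2.22150411e+00]
[[274. 213.]
 [274. 199.]
 [274. 289.]
 [160. 243.]
 [187. 255.]]
```

View pics/w4.png

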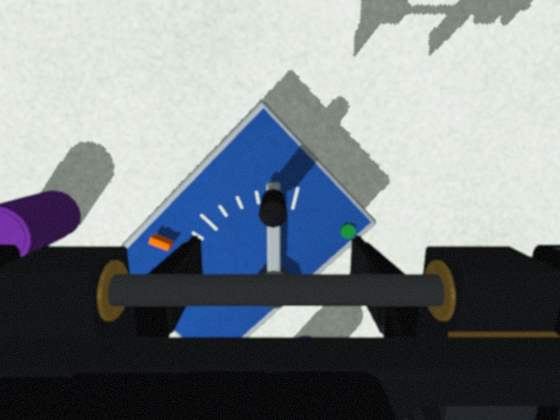

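Call:
step_arm([
  {"tx":0,"ty":0,"tz":25,"roll":0},
  {"tx":0,"ty":0,"tz":50,"roll":0},
  {"tx":0,"ty":0,"tz":75,"roll":0},
  {"tx":0,"ty":0,"tz":100,"roll":0},
  {"tx":0,"ty":0,"tz":120,"roll":0},
  {"tx":0,"ty":0,"tz":133,"roll":0},
  {"tx":0,"ty":0,"tz":140,"roll":0},
  {"tx":0,"ty":0,"tz":140,"roll":0},
])

```text
t: 16.17
eef_pos: [555.6, 349.2, 98.0]
tcp_rot: [-3.139, -0.0, 2.22]
ft_force: [0.1, -0.2, 0.6]
opening: 0.841
grip_force: 0.0
```

Call:
step_arm([
  {"tx":0,"ty":0,"tz":0,"roll":0},
  {"tx":0,"ty":0,"tz":0,"roll":0},
  {"tx":0,"ty":0,"tz":0,"roll":0},
  {"tx":0,"ty":0,"tz":0,"roll":0},
  {"tx":0,"ty":0,"tz":0,"roll":0},
  {"tx":0,"ty":0,"tz":0,"roll":0},
  {"tx":0,"ty":0,"tz":0,"roll":0},
  {"tx":0,"ty":0,"tz":0,"roll":0},
  {"tx":0,"ty":0,"tz":0,"roll":0},
  {"tx":0,"ty":0,"tz":0,"roll":0},
], grip=15)

```text
t: 17.0
eef_pos: [555.5, 350.3, 99.6]
tcp_rot: [-3.141, -0.0, 2.221]
ft_force: [-1.9, -0.7, 1.5]
opening: 0.248
grip_force: 30.0
```

```bash
python3 - <<'E'
from cell import env
import numpy as np
s=env.state(); p=s["eef_pos"]; yaw=s["tcp_rot"][2]; print(p,yaw,s["ft_force"])
o=np.array([617.3,269.6]); a0=np.arctan2(p[1]-o[1],p[0]-o[0]); print(a0, np.hypot(*(p[:2]-o)))
a1=3.381; x=np.array([np.cos(yaw),np.sin(yaw)]); y=np.array([np.sin(yaw),-np.cos(yaw)])
for a in np.linspace(a0,a1,19)[1:]:
    d=o+100*np.array([np.cos(a),np.sin(a)])-p[:2]; print(round(d@x,1),round(d@y,1),round(-(a-a0),3))
E
```

```text
[555.4658971  350.31586223  99.61691834] 2.2207695455068603 [-1.88326122 -0.73704986  1.45084809]
2.2245039544988403 101.67844755392592
-1.9 -6.4 -0.064
-2.6 -12.8 -0.128
-3.6 -19.1 -0.193
-5.1 -25.4 -0.257
-6.9 -31.5 -0.321
-9.2 -37.6 -0.385
-11.8 -43.4 -0.45
-14.8 -49.1 -0.514
-18.1 -54.6 -0.578
-21.8 -59.8 -0.642
-25.9 -64.8 -0.707
-30.2 -69.6 -0.771
-34.9 -74.0 -0.835
-39.8 -78.2 -0.899
-44.9 -82.0 -0.964
-50.3 -85.4 -1.028
-56.0 -88.6 -1.092
-61.8 -91.3 -1.156
```

Call:
step_arm([
  {"tx":-0.5,"ty":-6.4,"tz":0,"roll":-0.064},
  {"tx":-1.2,"ty":-12.8,"tz":0,"roll":-0.128},
  {"tx":-2.5,"ty":-19.1,"tz":0,"roll":-0.193},
  {"tx":-4.2,"ty":-25.4,"tz":0,"roll":-0.257},
  {"tx":-6.2,"ty":-31.5,"tz":0,"roll":-0.321},
  {"tx":-8.6,"ty":-37.6,"tz":0,"roll":-0.385},
  {"tx":-11.4,"ty":-43.4,"tz":0,"roll":-0.45},
  {"tx":-14.5,"ty":-49.1,"tz":0,"roll":-0.514},
  {"tx":-18,"ty":-54.6,"tz":0,"roll":-0.578},
  {"tx":-21.8,"ty":-59.8,"tz":0,"roll":-0.642},
  {"tx":-25.9,"ty":-64.8,"tz":0,"roll":-0.707},
  {"tx":-30.2,"ty":-69.6,"tz":0,"roll":-0.771},
])

```text
t: 18.0
eef_pos: [515.9, 284.7, 99.6]
tcp_rot: [-3.141, -0.005, 2.995]
ft_force: [-14.2, 6.3, 6.3]
opening: 0.249
grip_force: 30.0
```

Call:
step_arm([
  {"tx":-0.2,"ty":-6.4,"tz":0,"roll":-0.064},
  {"tx":-0.8,"ty":-12.8,"tz":0,"roll":-0.128},
  {"tx":-1.9,"ty":-19.1,"tz":0,"roll":-0.193},
  {"tx":-3.4,"ty":-25.4,"tz":0,"roll":-0.257},
  {"tx":-5.2,"ty":-31.5,"tz":0,"roll":-0.321},
  {"tx":-7.4,"ty":-37.6,"tz":0,"roll":-0.385},
  {"tx":-7.4,"ty":-37.6,"tz":0,"roll":-0.385},
  {"tx":-7.4,"ty":-37.6,"tz":0,"roll":-0.385},
  {"tx":-7.4,"ty":-37.6,"tz":0,"roll":-0.385},
])

```text
t: 18.75
eef_pos: [517.6, 244.9, 99.6]
tcp_rot: [-3.141, -0.006, -2.906]
ft_force: [-14.8, -7.4, 9.7]
opening: 0.247
grip_force: 30.0
```

```bash
python3 - <<'E'
from cell import env,optics
from h import *
s=env.state(); p=s["eef_pos"]; print(p,s["tcp_rot"],s["ft_force"])
d=p[:2]-[617.3,269.6]; print(np.arctan2(d[1],d[0])%(2*np.pi),np.hypot(*d))
a=optics.read_camera("scene");b=optics.read_camera("side")
np.savez("pics/scene5.npz",**a);np.savez("pics/side5.npz",**b)
E
```

```text
[517.63551176 244.86594236  99.55803072] [-3.14081421 -0.00623994 -2.90613185] [-14.82984068  -7.3545152    9.73472184]
3.3848512630990393 102.68779783273801
```

Call:
step_arm([
  {"tx":0,"ty":0,"tz":0,"roll":0},
  {"tx":0,"ty":0,"tz":0,"roll":0},
  {"tx":0,"ty":0,"tz":0,"roll":0},
  {"tx":0,"ty":0,"tz":0,"roll":0},
  {"tx":0,"ty":0,"tz":0,"roll":0},
  {"tx":0,"ty":0,"tz":-20,"roll":0},
  {"tx":0,"ty":0,"tz":-50,"roll":0},
  {"tx":0,"ty":0,"tz":-80,"roll":0},
  {"tx":0,"ty":0,"tz":-110,"roll":0},
  {"tx":0,"ty":0,"tz":-130,"roll":0},
  {"tx":0,"ty":0,"tz":-140,"roll":0},
  {"tx":0,"ty":0,"tz":-140,"roll":0},
], grip=70)

```text
t: 19.85
eef_pos: [521.0, 246.2, 241.5]
tcp_rot: [3.141, 0.004, -2.906]
ft_force: [0.4, 1.0, -0.1]
opening: 0.737
grip_force: 0.0
```

```bash
python3 - <<'E'
from cell import env,optics
from h import *
s=env.state(); print(s["eef_pos"],s["ft_force"])
w=optics.read_camera("wrist");a=optics.read_camera("scene");b=optics.read_camera("side")
for n,c in (("scene6",a),("side6",b),("wrist6",w)): np.savez(f"pics/{n}.npz",**c)
f=lambda i,x,y,w,h:cv2.resize(i[y:y+h,x:x+w],(400,300),interpolation=cv2.INTER_CUBIC)
cv2.imwrite("pics/p6.png",np.vstack([np.hstack([f(w["pixels"],176,120,200,150),f(b["pixels"],140,110,120,90)]),np.hstack([f(a["pixels"],270,250,160,120),f(a["pixels"],110,80,240,180)])]))
E
```

```text
[521.00942561 246.16299657 241.49703336] [ 0.37684334  0.99273813 -0.06031256]
```

View pics/p6.png

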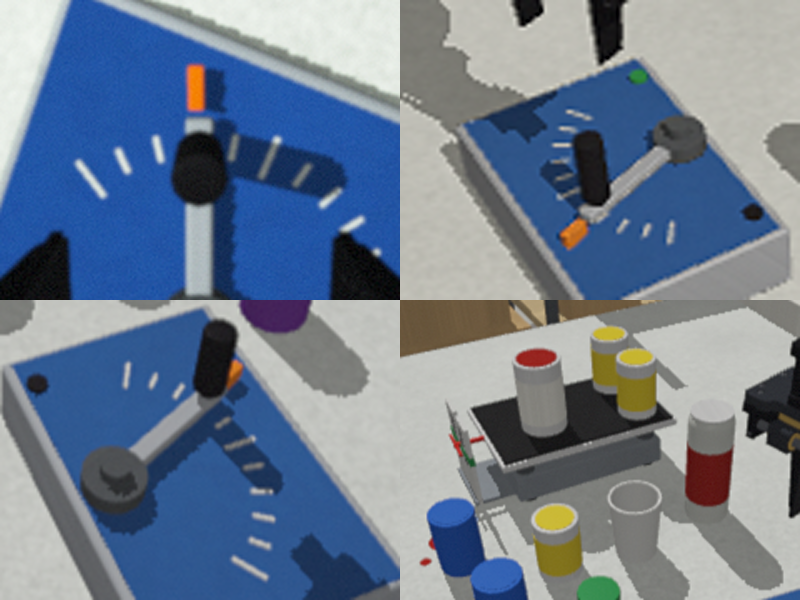

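The wrist view (top left) shows the lever arm's centre line at column ≈200 and the marker's at ≈196, which is about 0.015 rad apart. The tray and all tins stand still, so I am handing in.

```bash
python3 -c "
from cell import env
print(env.job_done())"
```

```text
the job is handed in; nothing more can be done
None
```

I handed the job in at about 20 s, and no verdict came back: two full yellow tins stand on the tray beside the part-used tin, the tray has sunk about 33 mm (inside the green band), the lever was then set about 0.015 rad from the orange marker and released, and the spray can, jar, cup and marker were left alone.

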